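# Clamp the mended plate, then hover the lamp over it

## Task

Swing the toggle clamp right over so that its foot rests on the mended plate in the jig for a moment, then swing it fully back open. Then pick up the cordless work lamp, carry it over the jars and finish still holding it level about 15 mm above the plate, lens centred over the plate and lamp in line with its length (handle to either end). Never let the lamp touch the plate, keep the plate in its nest, and leave the jars, cork and scraper where they are.

Things in the scene. Friction and masses are not known exactly. Their poses are not given: they have to be found in the camera images.
- jig: Fixed plywood jig, top 16 mm above the table, on a black mat (150 x 190 x 4 mm). Origin on the table under the nest's centre; x along the plate's length, y from nest to clamp hinge, z up. The plate's nest is bounded by steel cleats lower than the plate. Hinge cheeks (25 mm along x, 24 mm along y) stand at y = +65 mm, up to 52 mm above the table.
- nest (a point): Centre of the nest's floor, 16 mm above the table, where the plate's underside lies.
- clamp_hinge (a point): Centre of the clamp's hinge, fixed on the jig at (0, 65, 43) mm of the jig's frame. The hinge axis is level, along the jig's x.
- clamp (a joint): Clamp arm angle, rad. 0 = closed: arm level, along the jig's -y, rubber foot (18 mm across, 65 mm from the hinge) on the plate. Grows as the arm swings up: 1.57 upright, 2.1 = fully open at its stop, leaning away from the nest. Steel arm, 12 x 12 mm, 150 g, lightly damped; it falls by its weight to the side of upright it is on: shut below 1.5, open above 1.65. Starts open.
- clamp_ball (a point): Centre of the black ball grip, 26 mm in diameter, at the free end of the clamp arm, 110 mm from the hinge. Closed it is 43 mm above the table at y = -45 mm of the jig's frame. It can be pinched from above along the jig's x, and turns between the fingers as the arm swings.
- plate: Mended aluminium plate, 70 (x) x 34 (y) x 8 mm, two holes and a glue seam on top, 50 g, lying loose in the nest with 2 mm play all round. Origin at the centre of its underside; x along its length.
- plate_top (a point): Centre of the plate's top face, 24 mm above the table; axes as the plate's.
- lamp: Cordless stick lamp lying lens down, about 240 g. Along its x: black handle, x = -100 to +20 mm (30 mm wide, 32 mm high), with a small toggle switch on top at x = -72 mm (to 47 mm high); then a grey finned head, x = +20 to +90 mm (46 mm wide, 35 mm high). Origin on its flat underside near the balance point; z up.
- lamp_lens (a point): Centre of the lens, flat in the lamp's underside, at (55, 0, 0) mm of the lamp's frame.
- lamp_grip (a point): A good grip point on the handle, at (-15, 0, 22) mm of the lamp's frame; grip across the 30 mm width.
- jar_near: Small glass jar with a steel twist cap, 48 mm across, 70 mm high, standing between lamp and jig, the one nearer the robot. Origin under its centre. Leave it alone.
- jar_far: The other, equal glass jar, 48 mm across, 70 mm high, farther from the robot. Origin under its centre. Leave it alone.
- cork: Cork, 28 mm across, 36 mm high, standing on the table. Origin under its centre. Leave it alone.
- scraper: Green plastic scraper lying flat, 148 mm long along its x (handle 22 mm wide and 14 mm high, blade 55 mm wide at +x). Origin on its underside, near the middle. Leave it alone.
Not all that is in view belongs to the job. What is meant by the jig is not blue or turquoise, and is the larger of those in its own colour.

How it is judged:
On the way, in this order (a step that is already met when the one before it is completed fails the run):
1. the clamp is swung over onto the plate and its foot rests there (value of joint clamp below 0.05 rad and distance between plate and nest below 0.006 m), for 0.3 s.
2. the clamp is swung back fully open (value of joint clamp above 1.9 rad), for 0.2 s.
3. the lamp is gripped and its lens passes the jars' row above cap height (height (world z) of lamp_lens above 0.068 m and world y of lamp_lens above -0.15 m and contact force between the fingers and lamp above 1 N), for 0.05 s.
At the end, for the whole second after the job is handed in: Clamp open (over 1.9 rad). Lamp held still by the fingers, level within 0.12 rad, lens centre within 12 mm of the plate's centre and 5 to 27 mm above it, in line within 0.14 rad, touching neither plate nor jig. Plate within 6 mm of its nest; jars (15 mm), cork, scraper (20 mm) unmoved (value of joint clamp above 1.9 rad and horizontal distance between lamp_lens and plate_top below 0.012 m and z of lamp_lens in the frame of plate_top between 0.005 and 0.027 m and angle between the x axis of lamp and the x axis of plate, either way round below 0.14 rad and angle between lamp's own z axis and vertical below 0.12 rad and linear speed of lamp below 0.02 m/s and contact force between the fingers and lamp above 1 N and contact force between lamp and plate below 0.05 N and contact force between lamp and jig below 0.05 N and distance between plate and nest below 0.006 m and distance of each of jar_near, jar_far from where it was at the start of the episode below 0.015 m and distance of each of cork, scraper from where it was at the start of the episode below 0.02 m); the arm keeps its last pose, push and grip.
It fails at once if the lamp touches the glued plate (contact force between lamp and plate above 0.3 N).
It fails at once if the plate leaves its nest (distance between plate and nest above 0.01 m).
It fails at once if a jar is shifted or knocked over (distance of any of jar_near, jar_far from where it was at the start of the episode above 0.015 m or angle between any of jar_near, jar_far's own z axis and vertical above 0.3 rad).
It fails at once if the cork or the scraper is disturbed (distance of any of cork, scraper from where it was at the start of the episode above 0.02 m).
It also fails if it takes over 72 s, if anything falls off the work surface, if the arm or the gripper's body presses on something with over 40 N, if the wrist force passes 120 N, or if a joint passes its speed limit or range.

## Robot

A 6-joint arm with a two-finger parallel gripper is mounted at the origin on the work surface. World frame = base frame: x ahead of the robot, y to its left, z up, the work surface at z = 0. Lengths are in m, angles in rad, forces in N, time in s.
With the tool pointing down it reaches from about 0.25 to 0.775 m from the base axis. Payload 4 kg.
Tool frame: the origin (TCP) lies at the very end of the fingers, on their centre line; the grasp point (between the pads) lies 19 mm behind it (env.hold_point_z is the distance from the TCP to the grasp point, in m); z points along the fingers, y is the line along which they close (so a half turn about z gives the same grasp; the last joint's range is limited). The gripper opens to 94 mm and grips with 3 to 60 N. Pads are 16 mm wide; open, the fingers measure 119 mm over their backs; the gripper's body (75 mm by 177 mm) begins 78 mm behind the grasp point.
Start: joints at [-1.221, 0.087, 1.371, -0, 1.684, -0.103], TCP at [0.241, -0.495, 0.206] pointing down, gripper open.
Joint ranges: [-3.1, 3.1], [-0.76, 2.03], [0.27, 2.55], [-1.08, 4.22], [0.17, 2.65], [-2.57, 2.57]. Speed limits (rad/s): [2.79, 2.79, 3.14, 3.14, 3.14, 3.14].

## Interface

Orientations are given as a unit quaternion [w, x, y, z].
In Python, from cell import env, cams gives the robot as it stands. The module is installed in compiled form; this text tells all that it offers.
- The arm moves only by the tool move_arm, never from a script. Its argument "targets" is a list of rows, each an object of numbers: "tx", "ty", "tz": the shift along the tool's x, y, z in units of 0.06 m (1.0 is 0.06 m); "wx", "wy", "wz": the turn, a rotation vector about the tool's x, y, z in units of 4 degrees (1.0 is 4 degrees); "gripper": the opening, from 0 (shut) to 1 (fully open). In form: [{"tx": .., "ty": .., "tz": .., "wx": .., "wy": .., "wz": .., "gripper": ..}, ...]. A call has 1 to 10 rows; each row shifts and turns the commanded pose from where the row before left it, along the tool's axes as they then stand; what a row does not reach is not made up. A row lasts 1/8 s, in which the tool goes at most 62.5 mm and 10.7 degrees, less where a joint would pass 70% of its speed; a pose out of reach is approached as far as the arm can. A call with a number of a shift or a turn outside -1 to 1 is refused whole. A call with a gripper value outside its range is refused whole. The fingers move at their own pace and stop on an object; the grip force is fixed at half the most. Time passes only in rows, so rows that do not move let the fingers close. It gives the time, the measured TCP pose, the force, the opening and the grip force at its end, in the units of the state.
- env.observe(): the state, without advancing time (a new reading comes with each control period).
- cams.get_image(name): name is "side" or "top"; returns a dict with "pixels" (420x560x3 uint8, red, green, blue), "fx", "fy", "cx", "cy" (pixels), "distortion" ([k1, k2, p1, p2, k3] as OpenCV has them; the pictures are not rectified), "rvec" (rotation vector, rad) and "tvec" (3), from world to camera coordinates, as OpenCV has them. Camera axes: x right, y down, z forward; pixel columns grow to the right and rows downward; lengths in m; the calibration is good to about 2 mm. A picture is of the moment at which its call begins. There is no depth.
- env.sign_off(): hands the job in; it is judged then, once.
Trained networks look in the newest picture that a camera, given by its name, has taken for a name from the list of things; names that differ only in an ending like _2 or _b are one class to them, and where a whole thing is asked for, a point or a joint stands for the part that bears it (a point fixed in the world has none). Each returns a list of dicts, best first, with "confidence" (0 to 1); they miss things now and then, are a little off and sometimes report something else, mostly with a low value. They report only what shows in the picture. A call takes as long as a camera call. They do not tell look-alikes from the thing itself.
- cams.trace(camera, thing): "mask" (420x560 bool, what is visible of it) and "box" ([left, top, right, bottom] in pixels, round what is visible of it).
The state is a dict: "time_s": time; "q": joint angles; "qd": joint speeds; "tau": joint torques, N m; "tcp_pos": TCP position; "ee_rot": TCP orientation; "ft_force": force on the tool from outside, world axes, zero at the start; "wrist_torque": the same for the moment, N m; "opening": opening from 0.0 (shut) to 1.0 (fully open); "grasp_force": force on a finger pad.
Only numpy, scipy, OpenCV 4.12 (cv2) and the standard library are available. Lean on these libraries where they do the work, as an engineer would, in place of code of your own. Each camera call takes 0.05 s, during which the arm holds its last target. There are 200 camera calls.

## Working session

There is one attempt and no reset: what is moved stays moved. The work goes in short steps, Python scripts to look and compute and a tool call to move; the robot and the scene stay as the last step left them, time stands still between calls to the robot, and variables do not carry over. Pictures are saved under pics/ and viewed, at most 10 in all, crops included, and the job is handed in when it is done.

Besides the shell and the picture viewer there is one more tool, called after ">>>" in YAML: its name, and indented under it one key for each argument. move_arm: Moves the arm, as the interface text tells. Shifts and turns lie within -1 to 1; 1 stands for 0.06 m of shift or 4 degrees of turn. Its arguments: {"type":"object","properties":{"targets":{"type":"array","items":{"type":"object","properties":{"tx":{"type":"number","minimum":-1,"maximum":1},"ty":{"type":"number","minimum":-1,"maximum":1},"tz":{"type":"number","minimum":-1,"maximum":1},"wx":{"type":"number","minimum":-1,"maximum":1},"wy":{"type":"number","minimum":-1,"maximum":1},"wz":{"type":"number","minimum":-1,"maximum":1},"gripper":{"type":"number"}}}}},"required":["targets"]}

```bash
mkdir -p pics
cat > h.py <<'E'
import numpy as np, cv2
from cell import env, cams
def get(n):
    return cams.get_image(n)
def K(c): return np.array([[c['fx'],0,c['cx']],[0,c['fy'],c['cy']],[0,0,1.]])
def ray(c,p):
    u=cv2.undistortPoints(np.array([[p]],float),K(c),np.array(c['distortion'],float))[0,0]
    R=cv2.Rodrigues(np.array(c['rvec'],float))[0]; t=np.array(c['tvec'],float).ravel()
    return -R.T@t, R.T@np.array([u[0],u[1],1])
def onz(c,p,z):
    o,d=ray(c,p); return o+d*(z-o[2])/d[2]
def tri(c1,p1,c2,p2):
    o1,d1=ray(c1,p1);o2,d2=ray(c2,p2)
    s=np.linalg.lstsq(np.c_[d1,-d2],o2-o1,rcond=None)[0]
    a=o1+s[0]*d1;b=o2+s[1]*d2
    return (a+b)/2,np.linalg.norm(a-b)
def proj(c,P):
    return cv2.projectPoints(np.array(P,float).reshape(-1,3),np.array(c['rvec'],float),np.array(c['tvec'],float),K(c),np.array(c['distortion'],float))[0][:,0]
def save(n,im): cv2.imwrite('pics/'+n,im[...,::-1])
E
python3 - <<'E'
from h import *
for n in('top','side'):
    c=get(n); save(n+'0.png',c['pixels'])
    print(n,ray(c,(280,210))[0])
    for t in('jig','clamp','clamp_ball','plate','lamp','jar_near','cork','scraper'):
        print(t,[(round(d['confidence'],2),[int(x) for x in d['box']],np.argwhere(d['mask']).mean(0)[::-1].round(1).tolist()) for d in cams.trace(n,t)])
E
```

```text
top [0.29530771 0.06046983 1.05090036]
jig [(0.78, [149, 288, 226, 358], [186.8, 322.7]), (0.63, [181, 67, 245, 123], [210.8, 92.0]), (0.61, [60, 120, 146, 191], [101.1, 153.5]), (0.6, [172, 137, 274, 224], [224.5, 178.5])]
clamp [(0.88, [168, 143, 207, 168], [185.5, 152.4]), (0.69, [172, 312, 205, 342], [187.1, 325.4]), (0.64, [74, 140, 121, 156], [100.1, 149.0])]
clamp_ball [(0.76, [172, 139, 210, 170], [186.5, 152.9]), (0.69, [74, 142, 123, 157], [99.0, 148.8]), (0.5, [169, 315, 202, 337], [188.8, 326.2])]
plate [(0.64, [220, 165, 248, 197], [232.2, 180.2])]
lamp [(0.86, [422, 153, 444, 235], [432.3, 190.7])]
jar_near [(0.57, [318, 178, 346, 202], [331.1, 189.6])]
cork [(0.52, [334, 96, 352, 116], [343.0, 105.8])]
scraper [(0.63, [322, 210, 347, 273], [332.4, 249.4])]
side [0.3764778  1.01986445 0.83436474]
jig [(0.97, [341, 254, 404, 310], [370.8, 281.2]), (0.94, [139, 296, 237, 389], [189.8, 343.4]), (0.74, [203, 219, 286, 277], [243.3, 247.0]), (0.62, [126, 228, 184, 273], [158.5, 249.0]), (0.57, [250, 135, 306, 159], [277.0, 147.9])]
clamp [(0.91, [175, 300, 203, 344], [192.9, 323.1]), (0.75, [215, 226, 234, 248], [225.0, 235.3]), (0.69, [370, 257, 385, 276], [376.8, 267.3]), (0.57, [151, 229, 174, 243], [163.2, 238.2])]
clamp_ball [(0.79, [213, 225, 234, 250], [223.9, 234.4]), (0.71, [176, 301, 206, 348], [192.5, 323.4]), (0.53, [149, 229, 172, 247], [162.0, 238.6]), (0.46, [363, 260, 388, 278], [375.3, 268.6])]
plate [(0.54, [233, 228, 261, 244], [248.3, 237.3]), (0.37, [250, 136, 308, 158], [276.4, 147.5])]
lamp [(0.71, [249, 138, 304, 156], [275.6, 147.4])]
jar_near [(0.91, [264, 172, 279, 195], [268.3, 183.5])]
cork []
scraper [(0.9, [280, 184, 327, 204], [308.0, 194.1])]
```

View pics/top0.png

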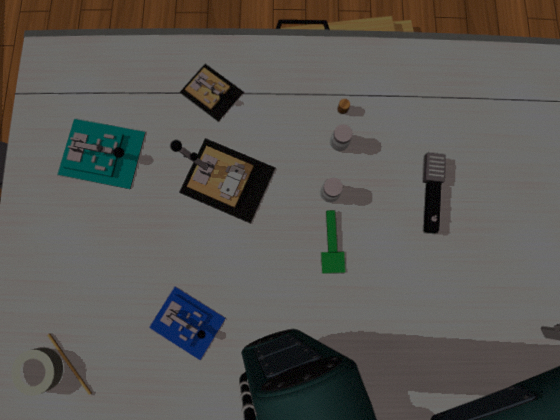

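View pics/side0.png

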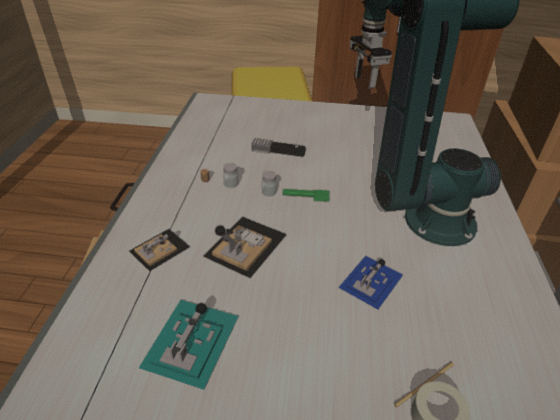

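The jig candidates in the top view are turquoise (101,153), blue (187,323), small black-mat (211,92) and large black-mat (227,180). The description fits the large black-mat one, seen at (245,246) in the side view. The lamp is at (433,191), and the jars are at (342,136) and (332,189). I'll check the choice with a close crop.

Run:
```python
from h import *
def crop(n,x,y,w,h,s):
    c=get(n); return c,cv2.resize(c['pixels'][y:y+h,x:x+w],None,fx=s,fy=s,interpolation=cv2.INTER_CUBIC)
t,a=crop('top',165,130,112,98,5); s,b=crop('side',200,214,90,64,6)
a=cv2.convertScaleAbs(a,alpha=1.6)
save('a.png',a); save('b.png',b); print(a.shape,b.shape)
# refine mat via dark threshold: minAreaRect
g=t['pixels'].max(2)
def quad(n,c,box,th):
    x0,y0,x1,y1=box; m=np.zeros(c['pixels'].shape[:2],np.uint8); m[y0:y1,x0:x1]=(c['pixels'].max(2)[y0:y1,x0:x1]<th)
    m=cv2.morphologyEx(m,cv2.MORPH_OPEN,np.ones((3,3)))
    ct=max(cv2.findContours(m,cv2.RETR_EXTERNAL,cv2.CHAIN_APPROX_NONE)[0],key=cv2.contourArea)
    return cv2.approxPolyDP(cv2.convexHull(ct),4,True)[:,0]
for n,c,b in(('top',t,(178,134,280,226)),('side',s,(200,214,290,280))):
    q=quad(n,c,b,50); print(n,q.tolist(),[onz(c,p,.004)[:2].round(4).tolist() for p in q])
```

```text
(490, 560, 3) (384, 540, 3)
top [[205, 139], [274, 167], [251, 221], [180, 192], [189, 154]] [[0.6562, 0.2386], [0.5871, 0.0674], [0.4537, 0.12], [0.5217, 0.293], [0.6173, 0.2762]]
side [[242, 218], [283, 234], [250, 276], [206, 256]] [[0.5838, 0.0764], [0.4565, 0.1271], [0.5213, 0.2954], [0.6492, 0.243]]
```

View pics/a.png

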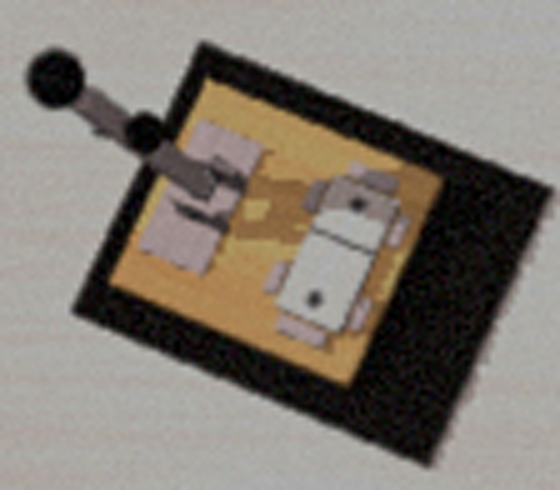

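View pics/b.png

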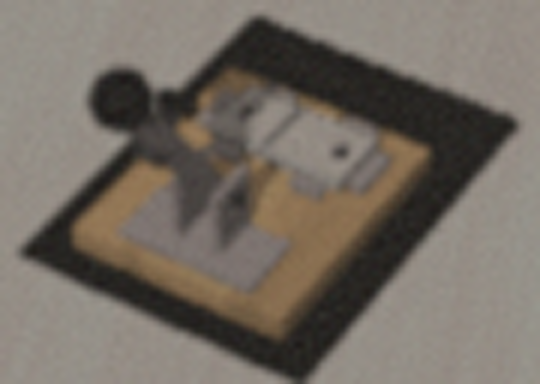

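The crops confirm the large black-mat jig: plywood, steel cleats, and a plate with holes near crop (358,203) and (315,298). The clamp is open, with its ball at (55,78) in the top crop and (120,100) in the side crop. Next I'll measure the points from both views.

Run:
```python
from h import *
t=get('top');s=get('side')
T=lambda u,v:(165+(u+.5)/5-.5,130+(v+.5)/5-.5)
S=lambda u,v:(200+(u+.5)/6-.5,214+(v+.5)/6-.5)
def P(n,a,b):
    p,e=tri(t,a,s,b); print(n,p.round(4),'err',round(e,4)); return p
b=P('ball',T(55,78),S(120,100))
h1=P('hole far',T(358,203),S(250,110)); h2=P('hole near',T(315,298),S(340,150))
for q in((358,203),(315,298)): print('top hole z=.024',onz(t,T(*q),.024).round(4))
for q in((250,110),(340,150)): print('side hole z=.024',onz(s,S(*q),.024).round(4))
d=h1-h2;print('plate ang',np.degrees(np.arctan2(d[1],d[0])))
# plate top corners in top crop
for q in ((330,183),(398,213),(345,332),(275,300)): print('corner',onz(t,T(*q),.024).round(4))
# ply corners z=.016
for q in ((207,80),(443,180),(350,385),(112,283)): print('ply',onz(t,T(*q),.016).round(4))
# lamp
for n,c in(('top',t),('side',s)):
    for th in('lamp','jar_near','cork','scraper'):
        for d in cams.trace(n,th)[:3]:
            m=d['mask'].astype(np.uint8); ct=max(cv2.findContours(m,0,1)[0],key=cv2.contourArea)
            r=cv2.minAreaRect(ct); print(n,th,round(d['confidence'],2),d['box'],np.round(cv2.boxPoints(r),1).tolist())
            if n=='top' and th=='lamp': print([onz(t,p,.033).round(4).tolist() for p in cv2.boxPoints(r)])
            if n=='top' and th=='jar_near': print(onz(t,r[0],.07).round(4))
a=cv2.resize(t['pixels'][85:285,310:460],None,fx=3.9,fy=2.95,interpolation=2) if 0 else cv2.resize(t['pixels'][88:283,312:457],None,fx=3,fy=3,interpolation=2)
b=cv2.resize(s['pixels'][130:210,195:335],None,fx=2.5,fy=2.5,interpolation=2)
im=np.zeros((600,800,3),np.uint8); im[:585,:435]=cv2.convertScaleAbs(a,alpha=1.6); im[:200,440:790]=b
bb=cv2.resize(s['pixels'][130:165,240:312],None,fx=5,fy=5,interpolation=2); im[220:395,438:798]=bb
save('c.png',im)
```

```text
ball [0.5955 0.2789 0.1365] err 0.0008
hole far [0.571  0.1571 0.0241] err 0.0025
hole near [0.5253 0.1761 0.0228] err 0.0013
top hole z=.024 [0.5723 0.1571 0.024 ]
top hole z=.024 [0.5257 0.176  0.024 ]
side hole z=.024 [0.5697 0.1573 0.024 ]
side hole z=.024 [0.5244 0.1776 0.024 ]
plate ang -22.613585794457038
corner [0.582  0.1708 0.024 ]
corner [0.5677 0.1379 0.024 ]
corner [0.5095 0.1613 0.024 ]
corner [0.5245 0.1949 0.024 ]
ply [0.6353 0.2333 0.016 ]
ply [0.5865 0.1173 0.016 ]
ply [0.4856 0.1589 0.016 ]
ply [0.5335 0.2743 0.016 ]
top lamp 0.9 [422.8, 152.2, 447.6, 233.2] [[415.29998779296875, 232.8000030517578], [423.5, 151.0], [446.8999938964844, 153.39999389648438], [438.70001220703125, 235.1999969482422]]
[[0.4268, -0.2625, 0.033], [0.6248, -0.2914, 0.033], [0.6202, -0.3485, 0.033], [0.4219, -0.3175, 0.033]]
top jar_near 0.65 [170.4, 138.3, 276.4, 222.1] [[152.89999389648438, 182.5], [177.0, 125.4000015258789], [276.1000061035156, 167.10000610351562], [252.0, 224.3000030517578]]
[0.5484 0.2018 0.07  ]
top cork 0.47 [337.5, 98.1, 348.9, 113.3] [[335.0, 110.0], [341.3999938964
[... 369 characters left out ...]
.79998779296875, 209.8000030517578], [345.6000061035156, 271.70001220703125], [322.29998779296875, 274.6000061035156]]
side lamp 0.83 [251.5, 138.5, 308.0, 159.4] [[250.0, 152.0], [251.60000610351562, 137.10000610351562], [306.20001220703125, 143.0], [304.6000061035156, 157.89999389648438]]
side jar_near 0.83 [259.5, 170.7, 278.0, 196.7] [[261.0, 171.0], [275.0, 171.0], [275.0, 196.0], [261.0, 196.0]]
side cork 0.4 [199.0, 167.4, 204.6, 183.7] [[200.0, 169.0], [208.0, 169.0], [208.0, 182.0], [200.0, 182.0]]
side scraper 0.78 [280.6, 185.5, 328.5, 203.4] [[281.70001220703125, 200.0], [282.1000061035156, 188.8000030517578], [328.29998779296875, 190.10000610351562], [328.0, 201.39999389648438]]
```

View pics/c.png

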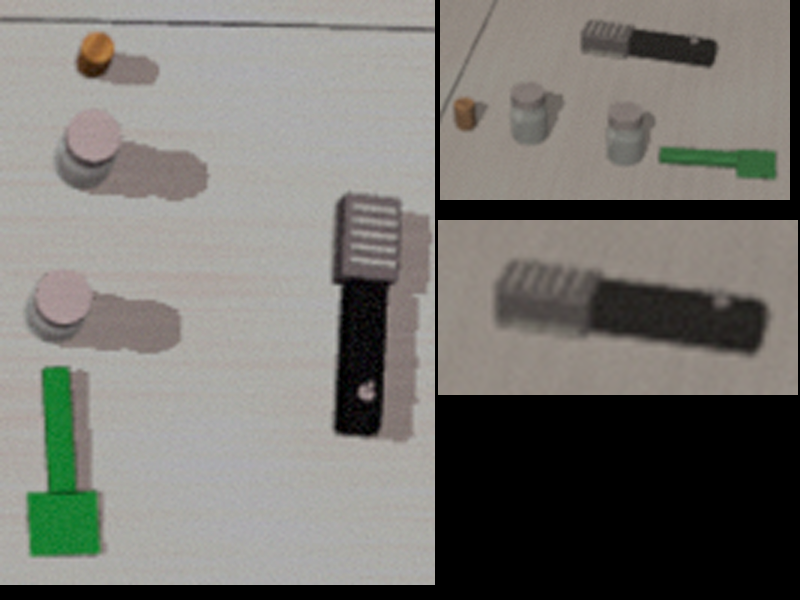

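The view shows the lamp's handle end at crop (361,433), its head at crop (370,240) and the switch at (367,390). The jar caps are at (93,137) and (63,297). The measured ball and plate agree with the geometry in the text.

```bash
cat >> h.py <<'E'
from scipy.spatial.transform import Rotation as Ro
N=np.array([.5478,.1668,0]); A=np.radians(-22.4); X=np.array([np.cos(A),np.sin(A),0]); Y=np.array([-np.sin(A),np.cos(A),0]); Z=np.array([0,0,1.])
HG=N+.065*Y+.043*Z
def ball(a): return HG+.110*(-np.cos(a)*Y+np.sin(a)*Z)
def st():
    o=env.observe(); q=o['ee_rot']; R=Ro.from_quat([q[1],q[2],q[3],q[0]]).as_matrix(); return o,np.array(o['tcp_pos']),R
def delta(target,yaw_of_y=None):
    "shift in tool units (current axes) & turn about tool z so that tool y is along yaw_of_y (mod 180)"
    o,p,R=st(); d=R.T@(np.array(target)-p)/.06; print('t',round(o['time_s'],2),'tcp',p.round(4),'shift units',d.round(3))
    if yaw_of_y is not None:
        cur=np.degrees(np.arctan2(R[1,1],R[0,1])); w=-(yaw_of_y-cur); w=(w+90)%180-90
        print('cur yaw y',cur.round(2),'turn wz deg',w.round(2),'units',(w/4).round(3),'tilt',R[:,2].round(4))
E
python3 - <<'E'
from h import *
t=get('top')
C=lambda u,v:(312+(u+.5)/3-.5,88+(v+.5)/3-.5)
for n,q,z in (('headR far',(401,199),.035),('headR near',(399,281),.035),('headL far top',(349,196),.035),('boundary R handle',(386,285),.032),('handle R end',(381,432),.032),('handle end bottom mid',(357,436),.0),('same z.032',(360,436),.032),('switch',(367,388),.045),('jarfar cap',(93,137),.07),('jarnear cap',(63,297),.07),('cork',(98,42),.036),('scraper hi',(56,368),.014)):
    print(n,onz(t,C(*q),z).round(4))
print('ball open',ball(2.1).round(4))
_,_,R=st(); print(R.round(3))
delta(ball(2.1)+[0,0,.08],np.degrees(A))
E
```

```text
headR far [ 0.618  -0.3439  0.035 ]
headR near [ 0.5503 -0.3381  0.035 ]
headL far top [ 0.6195 -0.3015  0.035 ]
boundary R handle [ 0.5476 -0.3285  0.032 ]
handle R end [ 0.4303 -0.3183  0.032 ]
handle end bottom mid [ 0.4311 -0.3104  0.    ]
same z.032 [ 0.427  -0.3015  0.032 ]
switch [ 0.4626 -0.3041  0.045 ]
jarfar cap [ 0.652 -0.091  0.07 ]
jarnear cap [ 0.5247 -0.0663  0.07  ]
cork [ 0.7459 -0.1018  0.036 ]
scraper hi [ 0.4803 -0.0675  0.014 ]
ball open [0.5937 0.2782 0.138 ]
[[ 0.899  0.437 -0.   ]
 [ 0.437 -0.899 -0.   ]
 [-0.     0.    -1.   ]]
t 1.55 tcp [ 0.2406 -0.4946  0.2055] shift units [10.927 -9.008 -0.209]
cur yaw y -64.06 turn wz deg -41.66 units -10.414 tilt [-0.e+00 -1.e-04 -1.e+00]
```

>>> move_arm:
  targets:
    - {"wz": -1,"gripper": 1}
    - {"wz": -1,"gripper": 1}
    - {"wz": -1,"gripper": 1}
    - {"wz": -1,"gripper": 1}
    - {"wz": -1,"gripper": 1}
    - {"wz": -1,"gripper": 1}
    - {"wz": -1,"gripper": 1}
    - {"wz": -1,"gripper": 1}
    - {"wz": -1,"gripper": 1}
    - {"wz": -1,"gripper": 1}

```text
validation failed for argument at $.ta...
```

```bash
python3 -c "
from h import *
delta(ball(2.1)+[0,0,.06],np.degrees(A))"
```

```text
t 1.55 tcp [ 0.2406 -0.4946  0.2055] shift units [10.927 -9.008  0.124]
cur yaw y -64.06 turn wz deg -41.66 units -10.414 tilt [-0.e+00 -1.e-04 -1.e+00]
```

>>> move_arm:
  targets:
    - {"tx": 0.0,"ty": 0.0,"tz": 0.0,"wx": 0.0,"wy": 0.0,"wz": -1.0,"gripper": 1.0}
    - {"tx": 0.0,"ty": 0.0,"tz": 0.0,"wx": 0.0,"wy": 0.0,"wz": -1.0,"gripper": 1.0}
    - {"tx": 0.0,"ty": 0.0,"tz": 0.0,"wx": 0.0,"wy": 0.0,"wz": -1.0,"gripper": 1.0}
    - {"tx": 0.0,"ty": 0.0,"tz": 0.0,"wx": 0.0,"wy": 0.0,"wz": -1.0,"gripper": 1.0}
    - {"tx": 0.0,"ty": 0.0,"tz": 0.0,"wx": 0.0,"wy": 0.0,"wz": -1.0,"gripper": 1.0}
    - {"tx": 0.0,"ty": 0.0,"tz": 0.0,"wx": 0.0,"wy": 0.0,"wz": -1.0,"gripper": 1.0}
    - {"tx": 0.0,"ty": 0.0,"tz": 0.0,"wx": 0.0,"wy": 0.0,"wz": -1.0,"gripper": 1.0}
    - {"tx": 0.0,"ty": 0.0,"tz": 0.0,"wx": 0.0,"wy": 0.0,"wz": -1.0,"gripper": 1.0}
    - {"tx": 0.0,"ty": 0.0,"tz": 0.0,"wx": 0.0,"wy": 0.0,"wz": -1.0,"gripper": 1.0}
    - {"tx": 0.0,"ty": 0.0,"tz": 0.0,"wx": 0.0,"wy": 0.0,"wz": -1.0,"gripper": 1.0}

```text
time_s: 2.8
tcp_pos: [0.2406, -0.4946, 0.2055]
ee_rot: [0.0, 0.838, 0.545, -0.0]
ft_force: [-0.2, 0.3, -0.8]
opening: 1.001
grasp_force: 0.0
```

```bash
python3 -c "
from h import *
delta(ball(2.1)+[0,0,.06],np.degrees(A))"
```

```text
t 2.8 tcp [ 0.2406 -0.4946  0.2055] shift units [14.161  0.156  0.125]
cur yaw y -23.93 turn wz deg -1.53 units -0.382 tilt [ 0.e+00 -1.e-04 -1.e+00]
```

>>> move_arm:
  targets:
    - {"tx": 0.5,"ty": 0.0,"tz": 0.0,"wx": 0.0,"wy": 0.0,"wz": -0.38,"gripper": 1.0}
    - {"tx": 0.9,"ty": 0.0,"tz": 0.0,"wx": 0.0,"wy": 0.0,"wz": 0.0,"gripper": 1.0}
    - {"tx": 0.9,"ty": 0.0,"tz": 0.0,"wx": 0.0,"wy": 0.0,"wz": 0.0,"gripper": 1.0}
    - {"tx": 0.9,"ty": 0.0,"tz": 0.0,"wx": 0.0,"wy": 0.0,"wz": 0.0,"gripper": 1.0}
    - {"tx": 0.9,"ty": 0.0,"tz": 0.0,"wx": 0.0,"wy": 0.0,"wz": 0.0,"gripper": 1.0}
    - {"tx": 0.9,"ty": 0.0,"tz": 0.0,"wx": 0.0,"wy": 0.0,"wz": 0.0,"gripper": 1.0}
    - {"tx": 0.9,"ty": 0.0,"tz": 0.0,"wx": 0.0,"wy": 0.0,"wz": 0.0,"gripper": 1.0}
    - {"tx": 0.9,"ty": 0.0,"tz": 0.0,"wx": 0.0,"wy": 0.0,"wz": 0.0,"gripper": 1.0}
    - {"tx": 0.9,"ty": 0.0,"tz": 0.0,"wx": 0.0,"wy": 0.0,"wz": 0.0,"gripper": 1.0}
    - {"tx": 0.9,"ty": 0.0,"tz": 0.0,"wx": 0.0,"wy": 0.0,"wz": 0.0,"gripper": 1.0}

```text
time_s: 4.05
tcp_pos: [0.4396, -0.0166, 0.2058]
ee_rot: [0.001, 0.832, 0.555, 0.0]
ft_force: [0.3, -0.1, -0.3]
opening: 0.993
grasp_force: 0.0
```

>>> move_arm:
  targets:
    - {"tx": 0.9,"ty": 0.0,"tz": 0.0,"wx": 0.0,"wy": 0.0,"wz": 0.0,"gripper": 1.0}
    - {"tx": 0.9,"ty": 0.0,"tz": 0.0,"wx": 0.0,"wy": 0.0,"wz": 0.0,"gripper": 1.0}
    - {"tx": 0.9,"ty": 0.0,"tz": 0.0,"wx": 0.0,"wy": 0.0,"wz": 0.0,"gripper": 1.0}
    - {"tx": 0.9,"ty": 0.0,"tz": 0.0,"wx": 0.0,"wy": 0.0,"wz": 0.0,"gripper": 1.0}
    - {"tx": 0.9,"ty": 0.0,"tz": 0.0,"wx": 0.0,"wy": 0.0,"wz": 0.0,"gripper": 0.6}
    - {"tx": 0.5,"ty": 0.0,"tz": 0.0,"wx": 0.0,"wy": 0.0,"wz": 0.0,"gripper": 0.6}
    - {"tx": 0.0,"ty": 0.0,"tz": 0.0,"wx": 0.0,"wy": 0.0,"wz": 0.0,"gripper": 0.6}

```text
time_s: 4.92
tcp_pos: [0.5541, 0.2605, 0.2045]
ee_rot: [-0.0, 0.831, 0.556, -0.001]
ft_force: [-0.6, -1.1, 0.1]
opening: 0.718
grasp_force: 0.0
```

```bash
python3 -c "
from h import *
delta(ball(2.1)+[0,0,-.019],np.degrees(A))"
```

```text
t 4.92 tcp [0.5541 0.2605 0.2045] shift units [0.527 0.499 1.424]
cur yaw y -22.37 turn wz deg 0.03 units 0.007 tilt [-1.3e-03 -5.0e-04 -1.0e+00]
```

>>> move_arm:
  targets:
    - {"tx": 0.5,"ty": 0.5,"tz": 0.0,"wx": 0.0,"wy": 0.0,"wz": 0.0,"gripper": 0.6}
    - {"tx": 0.0,"ty": 0.0,"tz": 0.4,"wx": 0.0,"wy": 0.0,"wz": 0.0,"gripper": 0.6}
    - {"tx": 0.0,"ty": 0.0,"tz": 0.5,"wx": 0.0,"wy": 0.0,"wz": 0.0,"gripper": 0.6}
    - {"tx": 0.0,"ty": 0.0,"tz": 0.5,"wx": 0.0,"wy": 0.0,"wz": 0.0,"gripper": 0.6}
    - {"tx": 0.0,"ty": 0.0,"tz": 0.0,"wx": 0.0,"wy": 0.0,"wz": 0.0,"gripper": 0.6}

```text
time_s: 5.55
tcp_pos: [0.5913, 0.2728, 0.1183]
ee_rot: [-0.001, 0.832, 0.555, -0.003]
ft_force: [0.5, -1.1, 0.6]
opening: 0.601
grasp_force: 0.0
```

Run:
```python
from h import *
delta(ball(2.1)+[0,0,-.019],np.degrees(A))
t=get('top');s=get('side')
im=np.zeros((400,800,3),np.uint8)
im[:,:400]=cv2.resize(t['pixels'][110:210,140:240],(400,400),interpolation=2)
im[:,400:]=cv2.resize(s['pixels'][180:280,180:280],(400,400),interpolation=2)
save('d.png',cv2.convertScaleAbs(im,alpha=1.4))
```

```text
t 5.55 tcp [0.5913 0.2728 0.1183] shift units [ 0.099  0.003 -0.011]
cur yaw y -22.61 turn wz deg -0.21 units -0.054 tilt [-0.0064 -0.003  -1.    ]
```

View pics/d.png

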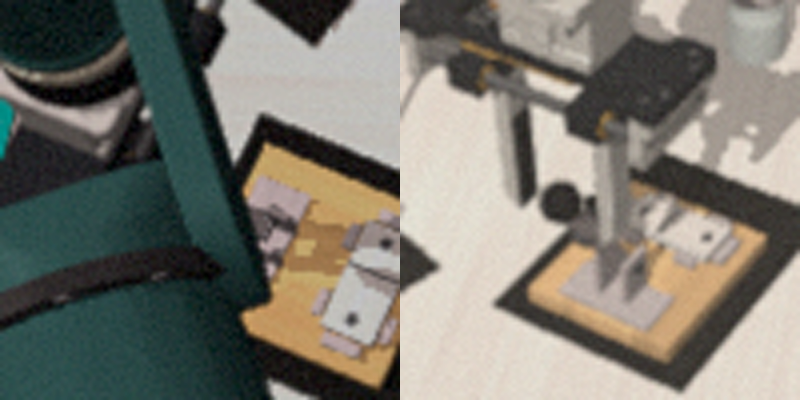

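The side view shows the fingers straddling the ball, with tips near (515,205) and (612,240) and the ball at (560,200). I'll correct tx slightly and close.

>>> move_arm:
  targets:
    - {"tx": 0.1,"ty": 0.0,"tz": 0.0,"wx": 0.0,"wy": 0.0,"wz": 0.0,"gripper": 0.6}
    - {"tx": 0.0,"ty": 0.0,"tz": 0.0,"wx": 0.0,"wy": 0.0,"wz": 0.0,"gripper": 0.2}
    - {"tx": 0.0,"ty": 0.0,"tz": 0.0,"wx": 0.0,"wy": 0.0,"wz": 0.0,"gripper": 0.2}
    - {"tx": 0.0,"ty": 0.0,"tz": 0.0,"wx": 0.0,"wy": 0.0,"wz": 0.0,"gripper": 0.2}
    - {"tx": 0.0,"ty": 0.0,"tz": 0.0,"wx": 0.0,"wy": 0.0,"wz": 0.0,"gripper": 0.2}
    - {"tx": 0.0,"ty": 0.0,"tz": 0.0,"wx": 0.0,"wy": 0.0,"wz": 0.0,"gripper": 0.2}

```text
time_s: 6.4
tcp_pos: [0.5948, 0.2809, 0.1216]
ee_rot: [-0.001, 0.832, 0.555, -0.001]
ft_force: [-2.8, 1.7, 2.3]
opening: 0.257
grasp_force: 30.0
```

Run:
```python
from h import *
delta(ball(2.1)+[0,0,-.019],np.degrees(A))
a=2.1-np.arange(0,20)*.105
b=np.array([[.11*np.cos(x),.11*np.sin(x)] for x in a]) # tx=+jig y=-cos ; tz = down
d=np.diff(b,axis=0)/.06
print(np.c_[a[1:],-d[:,0],-d[:,1]].round(3))
```

```text
t 6.4 tcp [0.5948 0.2809 0.1216] shift units [-0.049  0.001  0.043]
cur yaw y -22.51 turn wz deg -0.11 units -0.028 tilt [-1.6e-03  4.0e-04 -1.0e+00]
[[ 1.995 -0.171 -0.088]
 [ 1.89  -0.179 -0.07 ]
 [ 1.785 -0.186 -0.051]
 [ 1.68  -0.19  -0.031]
 [ 1.575 -0.192 -0.011]
 [ 1.47  -0.192  0.009]
 [ 1.365 -0.19   0.029]
 [ 1.26  -0.186  0.049]
 [ 1.155 -0.18   0.068]
 [ 1.05  -0.172  0.087]
 [ 0.945 -0.162  0.104]
 [ 0.84  -0.15   0.121]
 [ 0.735 -0.136  0.136]
 [ 0.63  -0.121  0.149]
 [ 0.525 -0.105  0.161]
 [ 0.42  -0.088  0.171]
 [ 0.315 -0.069  0.18 ]
 [ 0.21  -0.05   0.186]
 [ 0.105 -0.03   0.19 ]]
```

>>> move_arm:
  targets:
    - {"tx": -0.17,"ty": 0.0,"tz": -0.09,"wx": 0.0,"wy": 0.0,"wz": 0.0,"gripper": 0.2}
    - {"tx": -0.18,"ty": 0.0,"tz": -0.07,"wx": 0.0,"wy": 0.0,"wz": 0.0,"gripper": 0.2}
    - {"tx": -0.19,"ty": 0.0,"tz": -0.05,"wx": 0.0,"wy": 0.0,"wz": 0.0,"gripper": 0.2}
    - {"tx": -0.19,"ty": 0.0,"tz": -0.03,"wx": 0.0,"wy": 0.0,"wz": 0.0,"gripper": 0.2}
    - {"tx": -0.19,"ty": 0.0,"tz": -0.01,"wx": 0.0,"wy": 0.0,"wz": 0.0,"gripper": 0.2}
    - {"tx": -0.19,"ty": 0.0,"tz": 0.01,"wx": 0.0,"wy": 0.0,"wz": 0.0,"gripper": 0.2}
    - {"tx": 0.0,"ty": 0.0,"tz": 0.0,"wx": 0.0,"wy": 0.0,"wz": 0.0,"gripper": 0.2}

```text
time_s: 7.28
tcp_pos: [0.5684, 0.2177, 0.1361]
ee_rot: [-0.001, 0.832, 0.555, -0.001]
ft_force: [-4.6, 3.4, 1.4]
opening: 0.261
grasp_force: 30.0
```

Run:
```python
from h import *
delta(ball(1.47)+[0,0,-.019],np.degrees(A))
_,p,_=st(); v=p+[0,0,.019]-HG; print('jig y,z rel hinge',v@Y,v[2],np.hypot(v@Y,v[2]),'ang',np.arctan2(v[2],-(v@Y)))
s=get('side'); save('e.png',cv2.resize(s['pixels'][170:290,180:300],(480,480),interpolation=2))
```

```text
t 7.28 tcp [0.5684 0.2177 0.1361] shift units [-0.016  0.006  0.045]
cur yaw y -22.59 turn wz deg -0.19 units -0.047 tilt [-2.7e-03 -5.0e-04 -1.0e+00]
jig y,z rel hinge -0.010109969554714375 0.1121256896986416 0.11258055682396191 ang 1.480873094129388
```

View pics/e.png

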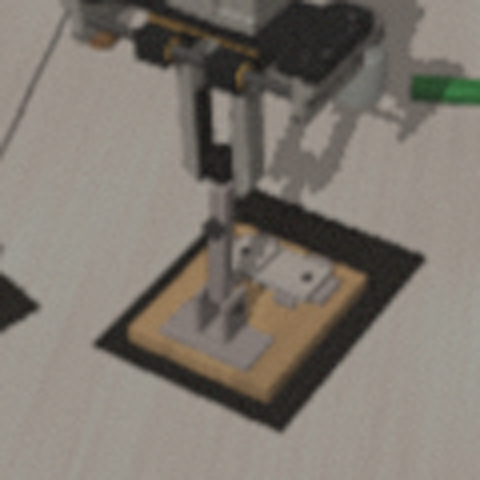

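The arm is upright with the ball between the fingers at (215,165), so I'll carry on with the swing.

>>> move_arm:
  targets:
    - {"tx": -0.19,"ty": 0.0,"tz": 0.03,"wx": 0.0,"wy": 0.0,"wz": 0.0,"gripper": 0.2}
    - {"tx": -0.19,"ty": 0.0,"tz": 0.05,"wx": 0.0,"wy": 0.0,"wz": 0.0,"gripper": 0.2}
    - {"tx": -0.18,"ty": 0.0,"tz": 0.07,"wx": 0.0,"wy": 0.0,"wz": 0.0,"gripper": 0.2}
    - {"tx": -0.17,"ty": 0.0,"tz": 0.09,"wx": 0.0,"wy": 0.0,"wz": 0.0,"gripper": 0.2}
    - {"tx": -0.16,"ty": 0.0,"tz": 0.1,"wx": 0.0,"wy": 0.0,"wz": 0.0,"gripper": 0.2}
    - {"tx": -0.15,"ty": 0.0,"tz": 0.12,"wx": 0.0,"wy": 0.0,"wz": 0.0,"gripper": 0.2}
    - {"tx": -0.14,"ty": 0.0,"tz": 0.14,"wx": 0.0,"wy": 0.0,"wz": 0.0,"gripper": 0.2}
    - {"tx": -0.12,"ty": 0.0,"tz": 0.15,"wx": 0.0,"wy": 0.0,"wz": 0.0,"gripper": 0.2}
    - {"tx": 0.0,"ty": 0.0,"tz": 0.0,"wx": 0.0,"wy": 0.0,"wz": 0.0,"gripper": 0.2}

```text
time_s: 8.45
tcp_pos: [0.5377, 0.1444, 0.09]
ee_rot: [-0.0, 0.832, 0.555, -0.003]
ft_force: [-6.2, -0.9, 2.1]
opening: 0.263
grasp_force: 30.0
```

Run:
```python
from h import *
delta(ball(.63)+[0,0,-.019],np.degrees(A))
delta(ball(.15)+[0,0,-.019],np.degrees(A))
```

```text
t 8.45 tcp [0.5377 0.1444 0.09  ] shift units [0.011 0.014 0.02 ]
cur yaw y -22.62 turn wz deg -0.22 units -0.056 tilt [-0.0051 -0.0034 -1.    ]
t 8.45 tcp [0.5377 0.1444 0.09  ] shift units [-0.316  0.018  0.828]
cur yaw y -22.62 turn wz deg -0.22 units -0.056 tilt [-0.0051 -0.0034 -1.    ]
```

>>> move_arm:
  targets:
    - {"tx": -0.11,"ty": 0.0,"tz": 0.17,"wx": 0.0,"wy": 0.0,"wz": 0.0,"gripper": 0.2}
    - {"tx": -0.09,"ty": 0.0,"tz": 0.18,"wx": 0.0,"wy": 0.0,"wz": 0.0,"gripper": 0.2}
    - {"tx": -0.07,"ty": 0.0,"tz": 0.18,"wx": 0.0,"wy": 0.0,"wz": 0.0,"gripper": 0.2}
    - {"tx": -0.05,"ty": 0.0,"tz": 0.19,"wx": 0.0,"wy": 0.0,"wz": 0.0,"gripper": 0.2}
    - {"tx": 0.0,"ty": 0.0,"tz": 0.1,"wx": 0.0,"wy": 0.0,"wz": 0.0,"gripper": 0.2}
    - {"tx": 0.0,"ty": 0.0,"tz": 0.0,"wx": 0.0,"wy": 0.0,"wz": 0.0,"gripper": 0.2}

```text
time_s: 9.2
tcp_pos: [0.5304, 0.1271, 0.0405]
ee_rot: [-0.0, 0.832, 0.555, -0.003]
ft_force: [-5.5, -1.0, 0.4]
opening: 0.263
grasp_force: 30.0
```

>>> move_arm:
  targets:
    - {"tx": 0.0,"ty": 0.0,"tz": 0.0,"wx": 0.0,"wy": 0.0,"wz": 0.0,"gripper": 0.5}
    - {"tx": 0.0,"ty": 0.0,"tz": 0.0,"wx": 0.0,"wy": 0.0,"wz": 0.0,"gripper": 0.5}
    - {"tx": 0.0,"ty": 0.0,"tz": 0.0,"wx": 0.0,"wy": 0.0,"wz": 0.0,"gripper": 0.5}
    - {"tx": 0.0,"ty": 0.0,"tz": 0.0,"wx": 0.0,"wy": 0.0,"wz": 0.0,"gripper": 0.5}
    - {"tx": 0.0,"ty": 0.0,"tz": 0.0,"wx": 0.0,"wy": 0.0,"wz": 0.0,"gripper": 0.5}
    - {"tx": 0.0,"ty": 0.0,"tz": 0.0,"wx": 0.0,"wy": 0.0,"wz": 0.0,"gripper": 0.5}
    - {"tx": 0.0,"ty": 0.0,"tz": 0.0,"wx": 0.0,"wy": 0.0,"wz": 0.0,"gripper": 0.5}
    - {"tx": 0.0,"ty": 0.0,"tz": 0.0,"wx": 0.0,"wy": 0.0,"wz": 0.0,"gripper": 0.5}

```text
time_s: 10.2
tcp_pos: [0.5328, 0.1292, 0.0416]
ee_rot: [0.0, 0.832, 0.555, -0.0]
ft_force: [0.0, -0.5, -0.7]
opening: 0.506
grasp_force: 0.0
```

Run:
```python
from h import *
delta(ball(0)+[0,0,-.019],np.degrees(A))
s=get('side'); save('f.png',cv2.resize(s['pixels'][190:290,190:290],(500,500),interpolation=2))
```

```text
t 10.2 tcp [0.5328 0.1292 0.0416] shift units [-0.076 -0.008  0.294]
cur yaw y -22.53 turn wz deg -0.13 units -0.034 tilt [-0.e+00 -1.e-04 -1.e+00]
```

View pics/f.png

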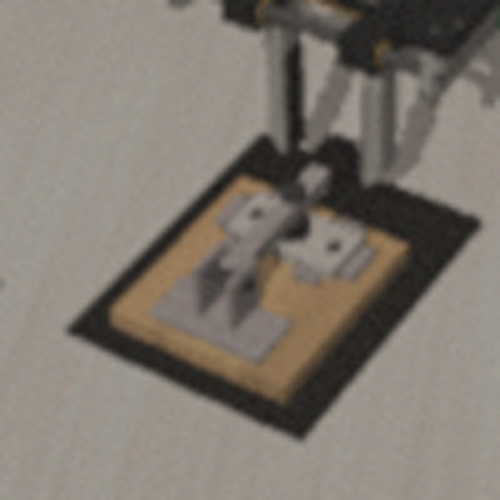

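The clamp is down with its foot on the plate and the ball between the open fingers at (338,160). It has rested for over 0.5 s. I'll regrip and swing it back.

>>> move_arm:
  targets:
    - {"tx": -0.08,"ty": 0.0,"tz": 0.1,"wx": 0.0,"wy": 0.0,"wz": 0.0,"gripper": 0.5}
    - {"tx": 0.0,"ty": 0.0,"tz": 0.15,"wx": 0.0,"wy": 0.0,"wz": 0.0,"gripper": 0.5}
    - {"tx": 0.0,"ty": 0.0,"tz": 0.0,"wx": 0.0,"wy": 0.0,"wz": 0.0,"gripper": 0.5}
    - {"tx": 0.0,"ty": 0.0,"tz": 0.0,"wx": 0.0,"wy": 0.0,"wz": 0.0,"gripper": 0.2}
    - {"tx": 0.0,"ty": 0.0,"tz": 0.0,"wx": 0.0,"wy": 0.0,"wz": 0.0,"gripper": 0.2}
    - {"tx": 0.0,"ty": 0.0,"tz": 0.0,"wx": 0.0,"wy": 0.0,"wz": 0.0,"gripper": 0.2}
    - {"tx": 0.0,"ty": 0.0,"tz": 0.0,"wx": 0.0,"wy": 0.0,"wz": 0.0,"gripper": 0.2}
    - {"tx": 0.0,"ty": 0.0,"tz": 0.0,"wx": 0.0,"wy": 0.0,"wz": 0.0,"gripper": 0.2}

```text
time_s: 11.25
tcp_pos: [0.5298, 0.1254, 0.0268]
ee_rot: [-0.001, 0.832, 0.555, -0.001]
ft_force: [-5.2, 1.7, 3.5]
opening: 0.259
grasp_force: 30.0
```

>>> move_arm:
  targets:
    - {"tx": 0.01,"ty": 0.0,"tz": -0.19,"wx": 0.0,"wy": 0.0,"wz": 0.0,"gripper": 0.2}
    - {"tx": 0.03,"ty": 0.0,"tz": -0.19,"wx": 0.0,"wy": 0.0,"wz": 0.0,"gripper": 0.2}
    - {"tx": 0.05,"ty": 0.0,"tz": -0.19,"wx": 0.0,"wy": 0.0,"wz": 0.0,"gripper": 0.2}
    - {"tx": 0.07,"ty": 0.0,"tz": -0.18,"wx": 0.0,"wy": 0.0,"wz": 0.0,"gripper": 0.2}
    - {"tx": 0.09,"ty": 0.0,"tz": -0.17,"wx": 0.0,"wy": 0.0,"wz": 0.0,"gripper": 0.2}
    - {"tx": 0.11,"ty": 0.0,"tz": -0.16,"wx": 0.0,"wy": 0.0,"wz": 0.0,"gripper": 0.2}
    - {"tx": 0.12,"ty": 0.0,"tz": -0.15,"wx": 0.0,"wy": 0.0,"wz": 0.0,"gripper": 0.2}
    - {"tx": 0.14,"ty": 0.0,"tz": -0.14,"wx": 0.0,"wy": 0.0,"wz": 0.0,"gripper": 0.2}
    - {"tx": 0.15,"ty": 0.0,"tz": -0.12,"wx": 0.0,"wy": 0.0,"wz": 0.0,"gripper": 0.2}
    - {"tx": 0.16,"ty": 0.0,"tz": -0.1,"wx": 0.0,"wy": 0.0,"wz": 0.0,"gripper": 0.2}

```text
time_s: 12.5
tcp_pos: [0.551, 0.1762, 0.1224]
ee_rot: [-0.0, 0.832, 0.555, -0.002]
ft_force: [-5.2, 1.6, -2.3]
opening: 0.263
grasp_force: 30.0
```

Run:
```python
from h import *
_,p,_=st(); v=p+[0,0,.019]-HG; a=np.arctan2(v[2],-(v@Y)); print(np.hypot(v@Y,v[2]),'ang',a)
delta(ball(1.05)+[0,0,-.019])
```

```text
0.11276728306484762 ang 1.0607517372818318
t 12.5 tcp [0.551  0.1762 0.1224] shift units [0.006 0.01  0.05 ]
```

>>> move_arm:
  targets:
    - {"tx": 0.17,"ty": 0.0,"tz": -0.09,"wx": 0.0,"wy": 0.0,"wz": 0.0,"gripper": 0.2}
    - {"tx": 0.18,"ty": 0.0,"tz": -0.07,"wx": 0.0,"wy": 0.0,"wz": 0.0,"gripper": 0.2}
    - {"tx": 0.19,"ty": 0.0,"tz": -0.05,"wx": 0.0,"wy": 0.0,"wz": 0.0,"gripper": 0.2}
    - {"tx": 0.19,"ty": 0.0,"tz": -0.03,"wx": 0.0,"wy": 0.0,"wz": 0.0,"gripper": 0.2}
    - {"tx": 0.19,"ty": 0.0,"tz": -0.01,"wx": 0.0,"wy": 0.0,"wz": 0.0,"gripper": 0.2}
    - {"tx": 0.19,"ty": 0.0,"tz": 0.01,"wx": 0.0,"wy": 0.0,"wz": 0.0,"gripper": 0.2}
    - {"tx": 0.19,"ty": 0.0,"tz": 0.03,"wx": 0.0,"wy": 0.0,"wz": 0.0,"gripper": 0.2}
    - {"tx": 0.19,"ty": 0.0,"tz": 0.05,"wx": 0.0,"wy": 0.0,"wz": 0.0,"gripper": 0.2}
    - {"tx": 0.18,"ty": 0.0,"tz": 0.07,"wx": 0.0,"wy": 0.0,"wz": 0.0,"gripper": 0.2}
    - {"tx": 0.0,"ty": 0.0,"tz": 0.0,"wx": 0.0,"wy": 0.0,"wz": 0.0,"gripper": 0.2}

```text
time_s: 13.75
tcp_pos: [0.5908, 0.2711, 0.1296]
ee_rot: [-0.001, 0.831, 0.556, 0.001]
ft_force: [-5.2, 3.6, 2.4]
opening: 0.258
grasp_force: 30.0
```

>>> move_arm:
  targets:
    - {"tx": 0.0,"ty": 0.0,"tz": 0.0,"wx": 0.0,"wy": 0.0,"wz": 0.0,"gripper": 0.6}
    - {"tx": 0.0,"ty": 0.0,"tz": 0.0,"wx": 0.0,"wy": 0.0,"wz": 0.0,"gripper": 0.6}
    - {"tx": 0.0,"ty": 0.0,"tz": 0.0,"wx": 0.0,"wy": 0.0,"wz": 0.0,"gripper": 0.6}
    - {"tx": 0.0,"ty": 0.0,"tz": 0.0,"wx": 0.0,"wy": 0.0,"wz": 0.0,"gripper": 0.6}
    - {"tx": 0.0,"ty": 0.0,"tz": -0.5,"wx": 0.0,"wy": 0.0,"wz": 0.0,"gripper": 0.6}
    - {"tx": 0.0,"ty": 0.0,"tz": -0.7,"wx": 0.0,"wy": 0.0,"wz": 0.0,"gripper": 0.6}
    - {"tx": 0.0,"ty": 0.0,"tz": -0.3,"wx": 0.0,"wy": 0.0,"wz": 0.0,"gripper": 0.6}
    - {"tx": 0.0,"ty": 0.0,"tz": 0.0,"wx": 0.0,"wy": 0.0,"wz": 0.0,"gripper": 0.6}

```text
time_s: 14.75
tcp_pos: [0.5916, 0.269, 0.2191]
ee_rot: [0.001, 0.832, 0.555, 0.002]
ft_force: [0.2, -0.0, 0.3]
opening: 0.599
grasp_force: 0.0
```

Run:
```python
from h import *
# lamp grip above, tool y perpendicular to lamp x (-5deg) -> 85 deg
delta([.516,-.311,.205],85)
t=get('side')
for d in cams.trace('side','clamp')[:4]: print(d['confidence'],d['box'],np.argwhere(d['mask']).mean(0)[::-1])
o=env.observe(); print(o['q'])
```

```text
t 14.75 tcp [0.5916 0.269  0.2191] shift units [-9.412  2.543  0.221]
cur yaw y -22.55 turn wz deg 72.45 units 18.114 tilt [ 0.0034  0.001  -1.    ]
0.71 [214.9, 227.7, 232.2, 248.4] [224.43548387 234.70564516]
0.68 [145.5, 231.7, 173.3, 246.7] [160.9673913  239.43478261]
0.6 [176.6, 302.0, 205.9, 347.0] [192.68408551 323.59382423]
0.54 [370.4, 255.3, 384.9, 276.5] [376.96402878 267.13669065]
[ 3.39757595e-01  3.10816962e-01  1.08827835e+00 -1.61424625e-04
  1.74506441e+00  7.33220957e-01]
```

>>> move_arm:
  targets:
    - {"tx": -0.9,"ty": 0.25,"tz": 0.0,"wx": 0.0,"wy": 0.0,"wz": 0.0,"gripper": 0.6}
    - {"tx": -0.95,"ty": 0.25,"tz": 0.0,"wx": 0.0,"wy": 0.0,"wz": 0.0,"gripper": 0.6}
    - {"tx": -0.95,"ty": 0.25,"tz": 0.0,"wx": 0.0,"wy": 0.0,"wz": 0.0,"gripper": 0.6}
    - {"tx": -0.95,"ty": 0.25,"tz": 0.0,"wx": 0.0,"wy": 0.0,"wz": 0.0,"gripper": 0.6}
    - {"tx": -0.95,"ty": 0.25,"tz": 0.0,"wx": 0.0,"wy": 0.0,"wz": 0.0,"gripper": 0.6}
    - {"tx": -0.95,"ty": 0.25,"tz": 0.0,"wx": 0.0,"wy": 0.0,"wz": 0.0,"gripper": 0.6}
    - {"tx": -0.95,"ty": 0.25,"tz": 0.0,"wx": 0.0,"wy": 0.0,"wz": 0.0,"gripper": 0.6}
    - {"tx": -0.95,"ty": 0.25,"tz": 0.0,"wx": 0.0,"wy": 0.0,"wz": 0.0,"gripper": 0.6}
    - {"tx": -0.95,"ty": 0.25,"tz": 0.0,"wx": 0.0,"wy": 0.0,"wz": 0.0,"gripper": 0.6}
    - {"tx": -0.9,"ty": 0.29,"tz": 0.0,"wx": 0.0,"wy": 0.0,"wz": 0.0,"gripper": 0.6}

```text
time_s: 16.1
tcp_pos: [0.514, -0.3118, 0.2148]
ee_rot: [-0.002, 0.832, 0.555, -0.001]
ft_force: [0.8, -0.2, 0.4]
opening: 0.605
grasp_force: 0.0
```

>>> move_arm:
  targets:
    - {"tx": 0.0,"ty": 0.0,"tz": 0.0,"wx": 0.0,"wy": 0.0,"wz": 1.0,"gripper": 0.6}
    - {"tx": 0.0,"ty": 0.0,"tz": 0.0,"wx": 0.0,"wy": 0.0,"wz": 1.0,"gripper": 0.6}
    - {"tx": 0.0,"ty": 0.0,"tz": 0.0,"wx": 0.0,"wy": 0.0,"wz": 1.0,"gripper": 0.6}
    - {"tx": 0.0,"ty": 0.0,"tz": 0.0,"wx": 0.0,"wy": 0.0,"wz": 1.0,"gripper": 0.6}
    - {"tx": 0.0,"ty": 0.0,"tz": 0.0,"wx": 0.0,"wy": 0.0,"wz": 1.0,"gripper": 0.6}
    - {"tx": 0.0,"ty": 0.0,"tz": 0.0,"wx": 0.0,"wy": 0.0,"wz": 1.0,"gripper": 0.6}
    - {"tx": 0.0,"ty": 0.0,"tz": 0.0,"wx": 0.0,"wy": 0.0,"wz": 1.0,"gripper": 0.6}
    - {"tx": 0.0,"ty": 0.0,"tz": 0.0,"wx": 0.0,"wy": 0.0,"wz": 1.0,"gripper": 0.6}
    - {"tx": 0.0,"ty": 0.0,"tz": 0.0,"wx": 0.0,"wy": 0.0,"wz": 1.0,"gripper": 0.6}

```text
time_s: 17.23
tcp_pos: [0.5145, -0.3098, 0.2146]
ee_rot: [-0.002, 0.963, 0.27, -0.002]
ft_force: [-0.2, 1.3, -0.7]
opening: 0.599
grasp_force: 0.0
```

>>> move_arm:
  targets:
    - {"tx": 0.0,"ty": 0.0,"tz": 0.0,"wx": 0.0,"wy": 0.0,"wz": 1.0,"gripper": 0.6}
    - {"tx": 0.0,"ty": 0.0,"tz": 0.0,"wx": 0.0,"wy": 0.0,"wz": 1.0,"gripper": 0.6}
    - {"tx": 0.0,"ty": 0.0,"tz": 0.0,"wx": 0.0,"wy": 0.0,"wz": 1.0,"gripper": 0.6}
    - {"tx": 0.0,"ty": 0.0,"tz": 0.0,"wx": 0.0,"wy": 0.0,"wz": 1.0,"gripper": 0.6}
    - {"tx": 0.0,"ty": 0.0,"tz": 0.0,"wx": 0.0,"wy": 0.0,"wz": 1.0,"gripper": 0.6}
    - {"tx": 0.0,"ty": 0.0,"tz": 0.0,"wx": 0.0,"wy": 0.0,"wz": 1.0,"gripper": 0.6}
    - {"tx": 0.0,"ty": 0.0,"tz": 0.0,"wx": 0.0,"wy": 0.0,"wz": 1.0,"gripper": 0.6}
    - {"tx": 0.0,"ty": 0.0,"tz": 0.0,"wx": 0.0,"wy": 0.0,"wz": 1.0,"gripper": 0.6}
    - {"tx": 0.0,"ty": 0.0,"tz": 0.0,"wx": 0.0,"wy": 0.0,"wz": 1.0,"gripper": 0.6}
    - {"tx": 0.0,"ty": 0.0,"tz": 0.0,"wx": 0.0,"wy": 0.0,"wz": 0.1,"gripper": 0.6}

```text
time_s: 18.48
tcp_pos: [0.5146, -0.3099, 0.215]
ee_rot: [-0.001, 0.999, -0.043, -0.002]
ft_force: [-0.1, -0.1, -0.1]
opening: 0.6
grasp_force: 0.0
```

Run:
```python
from h import *
delta([.516,-.311,.006],85)
# side-view check of lamp pixel prediction
c=get('side'); a=np.radians(-5); u=np.array([np.cos(a),np.sin(a),0]); o=np.array([.531,-.312,0])
print('pred far head top mid, handle end top mid',proj(c,[o+.09*u+[0,0,.035],o-.1*u+[0,0,.032],o+.02*u+[0,0,.035],o-.072*u+[0,0,.045]]).round(1).tolist())
S=lambda u_,v:(240+(u_-438+.5)/5-.5,130+(v-220+.5)/5-.5)
print('seen switch, boundary top', S(722,299),S(600,272))
t=get('top') ; f=lambda p,q:tri(t,p,c,q)
C=lambda u_,v:(312+(u_+.5)/3-.5,88+(v+.5)/3-.5)
print('switch tri',f(C(367,388),S(722,299)))
```

```text
t 18.48 tcp [ 0.5146 -0.3099  0.215 ] shift units [0.037 0.023 3.483]
cur yaw y -94.91 turn wz deg 0.09 units 0.022 tilt [-0.0034  0.0024 -1.    ]
pred far head top mid, handle end top mid [[252.4, 139.5], [304.4, 147.1], [271.4, 142.0], [296.8, 142.9]]
seen switch, boundary top (296.4, 145.4) (272.0, 140.0)
switch tri (array([ 0.46232195, -0.30804593,  0.03358211]), np.float64(0.004218341689501838))
```

>>> move_arm:
  targets:
    - {"tx": 0.04,"ty": 0.02,"tz": 0.7,"wx": 0.0,"wy": 0.0,"wz": 0.0,"gripper": 0.6}
    - {"tx": 0.0,"ty": 0.0,"tz": 0.8,"wx": 0.0,"wy": 0.0,"wz": 0.0,"gripper": 0.6}
    - {"tx": 0.0,"ty": 0.0,"tz": 0.8,"wx": 0.0,"wy": 0.0,"wz": 0.0,"gripper": 0.6}
    - {"tx": 0.0,"ty": 0.0,"tz": 0.6,"wx": 0.0,"wy": 0.0,"wz": 0.0,"gripper": 0.6}
    - {"tx": 0.0,"ty": 0.0,"tz": 0.3,"wx": 0.0,"wy": 0.0,"wz": 0.0,"gripper": 0.6}
    - {"tx": 0.0,"ty": 0.0,"tz": 0.2,"wx": 0.0,"wy": 0.0,"wz": 0.0,"gripper": 0.6}
    - {"tx": 0.0,"ty": 0.0,"tz": 0.0,"wx": 0.0,"wy": 0.0,"wz": 0.0,"gripper": 0.6}
    - {"tx": 0.0,"ty": 0.0,"tz": 0.0,"wx": 0.0,"wy": 0.0,"wz": 0.0,"gripper": 0.6}

```text
time_s: 19.58
tcp_pos: [0.5187, -0.3126, 0.0153]
ee_rot: [0.001, 0.999, -0.043, 0.001]
ft_force: [-0.1, -0.1, -0.1]
opening: 0.597
grasp_force: 0.0
```

Run:
```python
from h import *
delta([.516,-.311,.006],85)
```

```text
t 19.57 tcp [ 0.5187 -0.3126  0.0153] shift units [-0.048 -0.023  0.154]
cur yaw y -94.93 turn wz deg 0.07 units 0.017 tilt [ 0.0026 -0.0019 -1.    ]
```

>>> move_arm:
  targets:
    - {"tx": -0.05,"ty": -0.02,"tz": 0.14,"wx": 0.0,"wy": 0.0,"wz": 0.0,"gripper": 0.6}
    - {"tx": 0.0,"ty": 0.0,"tz": 0.0,"wx": 0.0,"wy": 0.0,"wz": 0.0,"gripper": 0.6}
    - {"tx": 0.0,"ty": 0.0,"tz": 0.0,"wx": 0.0,"wy": 0.0,"wz": 0.0,"gripper": 0.2}
    - {"tx": 0.0,"ty": 0.0,"tz": 0.0,"wx": 0.0,"wy": 0.0,"wz": 0.0,"gripper": 0.2}
    - {"tx": 0.0,"ty": 0.0,"tz": 0.0,"wx": 0.0,"wy": 0.0,"wz": 0.0,"gripper": 0.2}
    - {"tx": 0.0,"ty": 0.0,"tz": 0.0,"wx": 0.0,"wy": 0.0,"wz": 0.0,"gripper": 0.2}
    - {"tx": 0.0,"ty": 0.0,"tz": 0.0,"wx": 0.0,"wy": 0.0,"wz": 0.0,"gripper": 0.2}

```text
time_s: 20.45
tcp_pos: [0.5149, -0.3105, 0.0052]
ee_rot: [0.0, 0.999, -0.043, 0.0]
ft_force: [0.4, 0.6, 0.3]
opening: 0.317
grasp_force: 29.9
```

Run:
```python
from h import *
delta([.516,-.311,.006],85)
```

```text
t 20.45 tcp [ 0.5149 -0.3105  0.0052] shift units [ 0.019  0.007 -0.012]
cur yaw y -94.93 turn wz deg 0.07 units 0.017 tilt [ 3.e-04 -2.e-04 -1.e+00]
```

>>> move_arm:
  targets:
    - {"tx": 0.0,"ty": 0.0,"tz": -0.3,"wx": 0.0,"wy": 0.0,"wz": 0.0,"gripper": 0.2}
    - {"tx": 0.0,"ty": 0.0,"tz": -0.6,"wx": 0.0,"wy": 0.0,"wz": 0.0,"gripper": 0.2}
    - {"tx": 0.0,"ty": 0.0,"tz": -0.6,"wx": 0.0,"wy": 0.0,"wz": 0.0,"gripper": 0.2}
    - {"tx": 0.0,"ty": 0.0,"tz": -0.6,"wx": 0.0,"wy": 0.0,"wz": 0.0,"gripper": 0.2}
    - {"tx": 0.0,"ty": 0.0,"tz": -0.3,"wx": 0.0,"wy": 0.0,"wz": 0.0,"gripper": 0.2}
    - {"tx": 0.0,"ty": 0.0,"tz": 0.0,"wx": 0.0,"wy": 0.0,"wz": 0.0,"gripper": 0.2}

```text
time_s: 21.2
tcp_pos: [0.5155, -0.3109, 0.1509]
ee_rot: [0.001, 0.999, -0.043, 0.001]
ft_force: [-0.2, 0.1, -1.8]
opening: 0.315
grasp_force: 29.9
```

Run:
```python
from h import *
# final grip (lamp x along plate x): tool y yaw = A+90
g=N-.070*X; delta([g[0],g[1],.15],np.degrees(A)+90)
c=get('side')
for d in cams.trace('side','lamp')[:1]:
    m=d['mask'].astype(np.uint8); ct=max(cv2.findContours(m,0,1)[0],key=cv2.contourArea); print(cv2.boxPoints(cv2.minAreaRect(ct)).round(1).tolist(),d['confidence'])
a=np.radians(-5);u=np.array([np.cos(a),np.sin(a),0]);v=np.array([-u[1],u[0],0]);_,p,_=st();o=p+.015*u-[0,0,.003]
print(proj(c,[o-.1*u+.015*v,o-.1*u+.015*v+[0,0,.032],o+.09*u+.023*v,o+.09*u+.023*v+[0,0,.035],o+.09*u-.023*v+[0,0,.035]]).round(1).tolist())
save('g.png',cv2.resize(c['pixels'][60:180,200:400],(800,480),interpolation=2))
```

```text
t 21.2 tcp [ 0.5155 -0.3109  0.1509] shift units [-1.261e+00 -8.329e+00 -4.000e-03]
cur yaw y -94.94 turn wz deg 17.46 units 4.365 tilt [ 0.0028 -0.0022 -1.    ]
[[249.39999389648438, 114.5999984741211], [250.60000610351562, 100.4000015258789], [277.8999938964844, 102.69999694824219], [276.79998779296875, 116.9000015258789]] 0.98
[[306.2, 120.6], [306.8, 111.9], [250.7, 115.0], [250.6, 105.5], [254.0, 99.7]]
```

View pics/g.png

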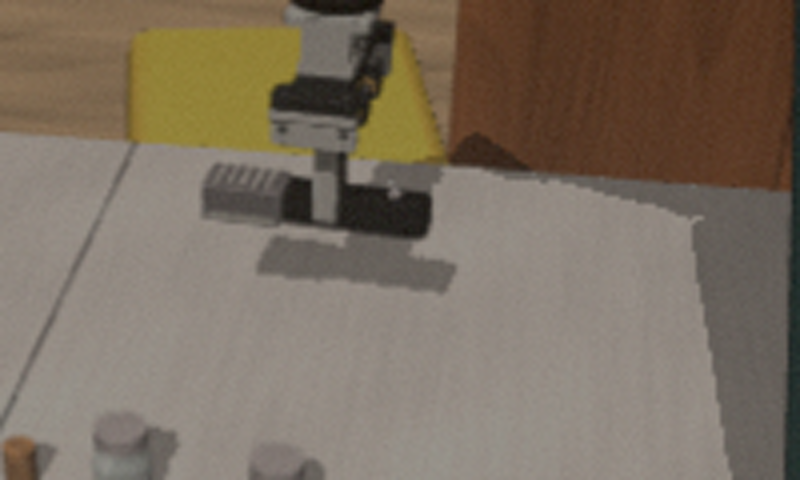

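The lamp is held level. Its head is at crop (245,195) and its handle end at (430,225), which matches the prediction within about a pixel. Next I'll carry it over the jars.

>>> move_arm:
  targets:
    - {"tx": -0.1,"ty": -0.4,"tz": 0.0,"wx": 0.0,"wy": 0.0,"wz": 0.0,"gripper": 0.2}
    - {"tx": -0.13,"ty": -0.85,"tz": 0.0,"wx": 0.0,"wy": 0.0,"wz": 0.0,"gripper": 0.2}
    - {"tx": -0.13,"ty": -0.9,"tz": 0.0,"wx": 0.0,"wy": 0.0,"wz": 0.0,"gripper": 0.2}
    - {"tx": -0.13,"ty": -0.9,"tz": 0.0,"wx": 0.0,"wy": 0.0,"wz": 0.0,"gripper": 0.2}
    - {"tx": -0.13,"ty": -0.9,"tz": 0.0,"wx": 0.0,"wy": 0.0,"wz": 0.0,"gripper": 0.2}
    - {"tx": -0.13,"ty": -0.9,"tz": 0.0,"wx": 0.0,"wy": 0.0,"wz": 0.0,"gripper": 0.2}
    - {"tx": -0.13,"ty": -0.9,"tz": 0.0,"wx": 0.0,"wy": 0.0,"wz": 0.0,"gripper": 0.2}
    - {"tx": -0.13,"ty": -0.9,"tz": 0.0,"wx": 0.0,"wy": 0.0,"wz": 0.0,"gripper": 0.2}
    - {"tx": -0.13,"ty": -0.85,"tz": 0.0,"wx": 0.0,"wy": 0.0,"wz": 0.0,"gripper": 0.2}
    - {"tx": -0.12,"ty": -0.8,"tz": 0.0,"wx": 0.0,"wy": 0.0,"wz": 0.0,"gripper": 0.2}

```text
time_s: 22.55
tcp_pos: [0.4807, 0.1937, 0.1467]
ee_rot: [0.001, 0.999, -0.043, -0.002]
ft_force: [0.7, 0.3, -2.1]
opening: 0.317
grasp_force: 29.9
```

>>> move_arm:
  targets:
    - {"tx": 0.0,"ty": 0.0,"tz": 0.0,"wx": 0.0,"wy": 0.0,"wz": 0.9,"gripper": 0.2}
    - {"tx": 0.0,"ty": 0.0,"tz": 0.0,"wx": 0.0,"wy": 0.0,"wz": 0.9,"gripper": 0.2}
    - {"tx": 0.0,"ty": 0.0,"tz": 0.0,"wx": 0.0,"wy": 0.0,"wz": 0.9,"gripper": 0.2}
    - {"tx": 0.0,"ty": 0.0,"tz": 0.0,"wx": 0.0,"wy": 0.0,"wz": 0.9,"gripper": 0.2}
    - {"tx": 0.0,"ty": 0.0,"tz": 0.0,"wx": 0.0,"wy": 0.0,"wz": 0.77,"gripper": 0.2}
    - {"tx": 0.0,"ty": 0.0,"tz": 0.0,"wx": 0.0,"wy": 0.0,"wz": 0.0,"gripper": 0.2}
    - {"tx": 0.0,"ty": 0.0,"tz": 0.0,"wx": 0.0,"wy": 0.0,"wz": 0.0,"gripper": 0.2}

```text
time_s: 23.42
tcp_pos: [0.4817, 0.1921, 0.1478]
ee_rot: [0.001, 0.981, -0.194, -0.001]
ft_force: [-0.0, 0.1, -2.1]
opening: 0.318
grasp_force: 29.9
```

Run:
```python
from h import *
g=N-.070*X; delta([g[0],g[1],.043],np.degrees(A)+90); print(env.observe()['q'])
```

```text
t 23.43 tcp [0.4817 0.1921 0.1478] shift units [ 0.016 -0.033  1.746]
cur yaw y -112.38 turn wz deg 0.02 units 0.006 tilt [-2.3e-03 -7.0e-04 -1.0e+00]
[ 2.70100495e-01  3.77599690e-02  1.53741999e+00 -6.16705223e-05
  1.56885030e+00  2.23144588e+00]
```

>>> move_arm:
  targets:
    - {"tx": 0.02,"ty": -0.03,"tz": 0.3,"wx": 0.0,"wy": 0.0,"wz": 0.0,"gripper": 0.2}
    - {"tx": 0.0,"ty": 0.0,"tz": 0.4,"wx": 0.0,"wy": 0.0,"wz": 0.0,"gripper": 0.2}
    - {"tx": 0.0,"ty": 0.0,"tz": 0.4,"wx": 0.0,"wy": 0.0,"wz": 0.0,"gripper": 0.2}
    - {"tx": 0.0,"ty": 0.0,"tz": 0.3,"wx": 0.0,"wy": 0.0,"wz": 0.0,"gripper": 0.2}
    - {"tx": 0.0,"ty": 0.0,"tz": 0.1,"wx": 0.0,"wy": 0.0,"wz": 0.0,"gripper": 0.2}
    - {"tx": 0.0,"ty": 0.0,"tz": 0.0,"wx": 0.0,"wy": 0.0,"wz": 0.0,"gripper": 0.2}
    - {"tx": 0.0,"ty": 0.0,"tz": 0.0,"wx": 0.0,"wy": 0.0,"wz": 0.0,"gripper": 0.2}

```text
time_s: 24.3
tcp_pos: [0.485, 0.1937, 0.0602]
ee_rot: [-0.0, 0.981, -0.194, 0.001]
ft_force: [0.1, 0.9, -1.2]
opening: 0.317
grasp_force: 29.9
```

Run:
```python
from h import *
g=N-.070*X; delta([g[0],g[1],.044],np.degrees(A)+90)
c=get('side');t=get('top')
_,p,_=st();o=p+.015*X-[0,0,.005]
L={'head end hi':o+.09*X+[0,0,.035],'R':0}
pts=[o+.09*X+.023*Y,o+.02*X+.023*Y,o+.09*X+.023*Y+[0,0,.035],o+.02*X+.023*Y+[0,0,.035],o+.09*X-.023*Y+[0,0,.035],o+.02*X-.023*Y+[0,0,.035],o-.1*X+.015*Y,o-.1*X+.015*Y+[0,0,.032]]
im=np.zeros((480,800,3),np.uint8)
for k,(cam,x0,y0) in enumerate(((c,200,190),(t,180,130))):
    a=cv2.resize(cam['pixels'][y0:y0+100,x0:x0+80],(400,500),interpolation=2)[:480].copy()
    if k: a=cv2.convertScaleAbs(a,alpha=1.5)
    for q in proj(cam,pts): cv2.circle(a,(int((q[0]-x0+.5)*5),int((q[1]-y0+.5)*5)),2,(255,0,0),-1)
    im[:,400*k:400*k+400]=a
save('i.png',im)
```

```text
t 24.3 tcp [0.485  0.1937 0.0602] shift units [-0.028  0.016  0.269]
cur yaw y -112.41 turn wz deg -0.01 units -0.003 tilt [ 2.2e-03  5.0e-04 -1.0e+00]
```

View pics/i.png

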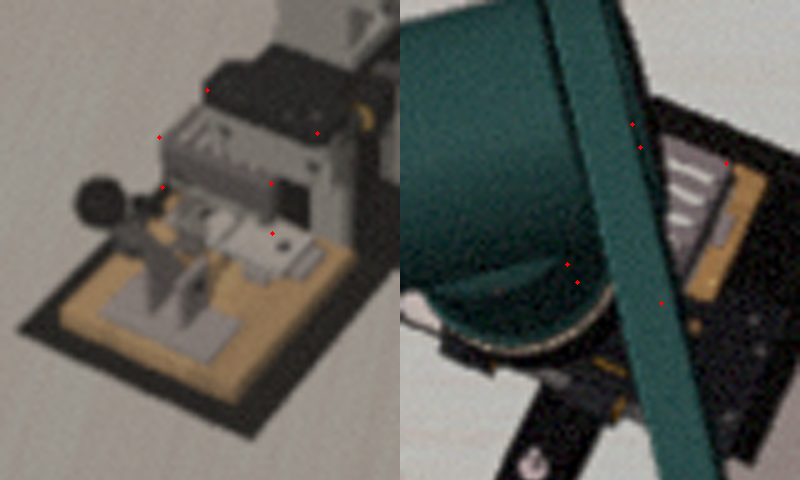

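The side view shows the head above the plate with its face from (163,140) to (275,222), and the clamp still open with its ball at (100,203). In the top view the head's far corner, about (730,165), fits the prediction. The head's edge direction looks a few degrees off there, so I'll check it numerically.

Run:
```python
from h import *
t=get('top'); im=cv2.GaussianBlur(t['pixels'],(3,3),0).astype(float); sat=im[...,0]-im[...,2]
_,p,_=st(); zt=p[2]-.005+.035
A1=[];B1=[]
for v in range(164,186,1):
    r=sat[v,232:262]; mx=r.max(); k=int(r.argmax())
    th=mx/2
    i=k
    while i>0 and r[i]>th: i-=1
    l=i+(th-r[i])/(r[i+1]-r[i])
    j=k
    while j<29 and r[j]>th: j+=1
    rr=j-1+(r[j-1]-th)/(r[j-1]-r[j])
    print(v,round(232+l,1),round(232+rr,1),round(mx),end=' | ')
    A1.append((232+l,v));B1.append((232+rr,v))
for n,E,z in(('lamp',A1,zt),('ply',B1,.016)):
    W=np.array([onz(t,q,z)[:2] for q in E])
    vx,vy,x,y=cv2.fitLine(W.astype(np.float32),cv2.DIST_HUBER,0,.001,.001).ravel()
    d=np.array([vx,vy])*np.sign(vx); print('\n',n,'yaw',np.degrees(np.arctan2(d[1],d[0])).round(2),'jig-y of line',(np.array([x,y])-N[:2])@Y[:2])
c=get('side')
for d in cams.trace('side','lamp')[:1]:
    m=d['mask']; print(d['confidence'],d['box'])
    cols=range(int(d['box'][0])+2,int(d['box'][2])-2,2)
    print([(u,int(np.where(m[:,u])[0].max())) for u in cols if m[:,u].any()])
o=p+.015*X-[0,0,.005]
print('pred bottom edge',proj(c,[o+.09*X+.023*Y,o+.02*X+.023*Y]).round(1).tolist())
print('clamp',[ (round(d['confidence'],2),[int(x) for x in d['box']]) for d in cams.trace('side','clamp')])
```

```text
164 246.1 251.3 46 | 165 246.4 252.4 50 | 166 246.5 252.8 51 | 167 246.4 252.6 52 | 168 246.2 252.2 54 | 169 245.8 251.6 54 | 170 245.3 251.2 51 | 171 244.9 250.8 50 | 172 244.8 250.3 48 | 173 245.5 249.9 45 | 174 245.9 249.6 43 | 175 245.5 249.2 43 | 176 245.1 248.8 46 | 177 244.4 248.4 44 | 178 243.9 247.8 48 | 179 241.2 247.5 47 | 180 240.4 246.9 50 | 181 240.1 246.3 53 | 182 239.7 245.7 54 | 183 239.2 245.2 53 | 184 238.7 244.7 54 | 185 238.3 244.3 55 | 
 lamp yaw -23.68 jig-y of line -0.031006700305569367

 ply yaw -22.37 jig-y of line -0.031071663659715823
0.79 [231.0, 209.9, 304.7, 251.6]
[(233, 227), (235, 228), (237, 229), (239, 229), (241, 230), (243, 231), (245, 231), (247, 232), (249, 233), (251, 234), (253, 234), (255, 234), (257, 234), (259, 235), (261, 235), (271, 240), (273, 241), (275, 241), (277, 242), (279, 243), (281, 244), (283, 245), (285, 245), (287, 246), (289, 247), (291, 248), (293, 249), (295, 249), (297, 248), (299, 245), (301, 240)]
pred bottom edge [[232.0, 227.0], [254.1, 236.2]]
clamp [(0.71, [213, 226, 233, 250]), (0.69, [148, 229, 177, 247]), (0.66, [178, 301, 204, 347]), (0.44, [370, 259, 383, 276])]
```

>>> move_arm:
  targets:
    - {"tx": -0.03,"ty": 0.02,"tz": 0.08,"wx": 0.0,"wy": 0.0,"wz": 0.0,"gripper": 0.2}
    - {"tx": 0.0,"ty": 0.0,"tz": 0.08,"wx": 0.0,"wy": 0.0,"wz": 0.0,"gripper": 0.2}
    - {"tx": 0.0,"ty": 0.0,"tz": 0.08,"wx": 0.0,"wy": 0.0,"wz": 0.0,"gripper": 0.2}
    - {"tx": 0.0,"ty": 0.0,"tz": 0.0,"wx": 0.0,"wy": 0.0,"wz": 0.0,"gripper": 0.2}
    - {"tx": 0.0,"ty": 0.0,"tz": 0.0,"wx": 0.0,"wy": 0.0,"wz": 0.0,"gripper": 0.2}
    - {"tx": 0.0,"ty": 0.0,"tz": 0.0,"wx": 0.0,"wy": 0.0,"wz": 0.0,"gripper": 0.2}
    - {"tx": 0.0,"ty": 0.0,"tz": 0.0,"wx": 0.0,"wy": 0.0,"wz": 0.0,"gripper": 0.2}

```text
time_s: 25.48
tcp_pos: [0.4822, 0.1931, 0.0449]
ee_rot: [-0.0, 0.981, -0.194, 0.0]
ft_force: [-0.3, -0.2, -1.5]
opening: 0.316
grasp_force: 29.9
```

Run:
```python
from h import *
g=N-.070*X; delta([g[0],g[1],.045],np.degrees(A)+90)
c=get('side'); _,p,_=st(); o=p+.015*X-[0,0,.005]
d=cams.trace('side','lamp')[0]; m=d['mask']; print([(u,int(np.where(m[:,u])[0].max())) for u in range(229,262,3) if m[:,u].any()],d['box'])
print('pred',proj(c,[o+.09*X+.023*Y,o+.02*X+.023*Y]).round(1).tolist(),'lens-plate',(o+.055*X-N).round(4))
print('plate',[(round(d['confidence'],2),d['box']) for d in cams.trace('side','plate')[:2]])
print(env.observe()['ft_force'],env.observe()['grasp_force'])
```

```text
t 25.48 tcp [0.4822 0.1931 0.0449] shift units [ 0.012 -0.012 -0.002]
cur yaw y -112.42 turn wz deg -0.02 units -0.004 tilt [ 5.e-04  1.e-04 -1.e+00]
[(235, 231), (238, 232), (241, 233), (244, 235), (247, 236), (250, 237), (253, 238), (256, 237), (259, 238)] [233.5, 216.0, 305.4, 253.3]
pred [[233.3, 231.1], [255.2, 240.3]] lens-plate [-0.001  -0.0004  0.0398]
plate [(0.52, [230.0, 232.4, 259.7, 246.6]), (0.4, [202.8, 223.2, 275.7, 278.0])]
[-0.16551602  0.54527106 -1.85357789] 29.94682252407074
```

```bash
python3 -c "
from cell import env
print(env.sign_off())"
```

```text
the job is handed in; nothing more can be done
None
```

I handed the job in at about 25.5 s: the clamp was swung onto the plate and back open, and the lamp is held level over the plate. By my measurements its lens is about 16 mm above the plate and 1 mm off centre; the sign-off gave no verdict.

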